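Uncover the thermostat and hold a probe centred in its guide

ROBOT

A 6-joint arm with a two-finger parallel gripper is mounted at the origin on the work surface. World frame = base frame: x ahead of the robot, y to its left, z up, the work surface at z = 0. Lengths are in m, angles in rad, forces in N, time in s.
With the tool pointing down it reaches from about 0.35 to 0.775 m from the base axis. Payload 5.5 kg.
Tool frame: the origin (TCP) lies on the centre line of the jaws, within the pads' length; the fingertips stand 11 mm ahead of it and the grasp point (between the pads) lies 8 mm behind it (env.tip_reach is the distance from the TCP to the fingertips, in m); z points along the fingers, x is the direction in which the jaws open and shut, and the axes are right-handed (so a half turn about z gives the same grasp; the last joint's range is limited). The gripper opens to 85 mm and grips with 20 to 120 N. Pads are 22 mm wide; open, the fingers measure 114 mm over their backs; the gripper's body (76 mm by 85 mm) begins 54 mm behind the grasp point. The pads swing forward as they close: fully open they stand 13 mm farther back than shut.
Start: joints at [1.141, 0.313, 0.046, 1.304, 0, 1.431], TCP at [0.164, 0.551, 0.242] pointing down, gripper open.
Joint ranges: [-2.76, 2.76], [-0.86, 1.69], [-1.03, 1.26], [-2.2, 2.34], [-1.47, 1.5], [-3.14, 3.14]. Speed limits (rad/s): [2.57, 2.57, 3.14, 3.14, 3.14, 3.14].

INTERFACE

Orientations are given as a unit quaternion [w, x, y, z].
In Python, from workcell import env gives the robot as it stands.
- The arm moves only by the tool carry_out, never from a script. Its argument "moves" is one flat list of numbers, 7 for each row, row after row: the gripper command: -1 is shut, 1 is fully open, values between are in proportion, then the shift along the tool's x, y, z in m, then the turn, a rotation vector about the tool's x, y, z in degrees. A call has exactly 5 rows; each row shifts and turns the pose as measured when the row begins, along the tool's axes as they then stand; what a row does not reach is not made up. A row lasts 1/8 s, in which the tool goes at most 62.5 mm and 10.7 degrees, less where a joint would pass 70% of its speed; a pose out of reach is approached as far as the arm can. A call is refused whole if a number of a shift passes 0.0625 or a number of a turn 10.7, either way. A call with a gripper value outside its range is refused whole. The fingers move at their own pace and stop on an object; "squeeze" is the grip in N (left out, the last holds). Time passes only in rows, so rows that do not move let the fingers close, or fill a call up. It gives the time, the measured TCP pose, the force and the opening at its end, in the units of the state.
- env.get_state(): the state, without advancing time (a new reading comes with each control period).
- env.read_camera(name): name is "scene" or "side" or "wrist"; returns the picture (420x560x3 uint8, red, green, blue); there is no depth.
- env.calibration(name): a dict with "camera_matrix" (3x3 intrinsics, pixels), "k1" (the pictures are not rectified: a ray, as slopes to the right and down, at radius r is drawn at 1 + k1 r^2 times it, then the intrinsics apply), "rvec" (rotation vector, rad) and "tvec" (3), from world to camera coordinates, as OpenCV has them; the wrist camera has in their place "hand_eye" (4x4, takes a point from camera to tool coordinates, whose origin is the TCP and whose axes are the tool frame's). Camera axes: x right, y down, z forward; pixel columns grow to the right and rows downward; lengths in m; the calibration is good to about 2 mm. A picture is of the moment at which its call begins: read the wrist's pose just before it. calibration takes no time and is no camera call.
- env.hand_in(): hands the job in, once; it reports no verdict.
The state is a dict: "clock": time; "joint_pos": joint angles; "qvel": joint speeds; "tau": joint torques, N m; "tcp_pos": TCP position; "orientation": TCP orientation; "wrist_force": force on the tool from outside, world axes, zero at the start; "ft_torque": the same for the moment, N m; "finger_gap": finger opening in m.
Only numpy, scipy, OpenCV 4.12 (cv2) and the standard library are available. Lean on these libraries where they do the work, as an engineer would, in place of code of your own. Each camera call takes 0.05 s, during which the arm holds its last target. There are 200 camera calls.

TASK

Lift the loop-handled cover cap off the thermostat's guide bush and hang it by its loop on the hook of the stand. Then take the probe out of the rack by its head and lower its stem upright into the middle of the bush's bore, never touching the thermostat with it, until the dark band on the stem is level with the bush's top. Finish while holding it there, still and centred, with the cap left hanging and everything else left standing where it was.

Things in the scene. Friction and masses are not known exactly. Their poses are not given: they have to be found in the camera images.
- bore (a point): Centre of the mouth of the bore, at the top of the guide bush, 120 mm above the table; z up along the bore. The bush is an aluminium tube, 44 mm outer and 20 mm bore diameter, 30 mm tall, in the middle of the steel top of a white box. Below the bore the box is hollow, free to 5 mm above the table. At the start the cover cap stands over the bush.
- bath: The fixed white thermostat, a box 130 x 130 mm, 90 mm high, with the bush on top; origin at the middle of its underside, right below the bore; its front with the black display faces its own -x.
- cap_grip (a point): Grip point of the cover cap, on its axis, in an upright black block 20 mm (cap's x) by 14 mm (cap's y), 50 mm tall, from 32 mm below this point to 18 mm above it. z up. Below the block is a loop of 6 mm steel wire in the cap's y-z plane, 52 mm wide between wire centres; below that the round steel cap.
- cap_loop (a point): Underside of the peak of the cap's wire loop, 36 mm below cap_grip on the cap's axis; the clear loop below it is 57 mm high on the axis. The loop is open along the cap's x, from either side.
- cap: The whole loose cover cap, about 150 g: a steel cap 62 mm across and 27 mm tall with loop and black block above. Origin at the centre of its rim's underside, 120 mm below cap_grip, z up. It rests on the bush's top, its skirt reaching 22 mm down around the bush with 5 mm play; lift it straight up.
- hook_seat (a point): Top of the hook's lowest point, 190 mm above the table, where the loop's peak is to hang. The hook is an 8 mm steel bar along the stand's x. Towards the stand's -x (roughly the robot) it turns up, its tip 32 mm from the seat and 20 mm higher; towards +x it rises gently to a 12 mm post, 85 mm away and 210 mm tall.
- hook_stand: The fixed hook stand, origin on the table right below the hook's seat, same axes; a base plate 12 mm thick reaches from 20 mm in front of the seat to 110 mm behind it.
- probe_grip (a point): Centre of the probe's head, a grey upright cylinder of 24 mm diameter and 60 mm height (30 mm above and below this point), with a low steel stub on top. Below it a steel stem of 8 mm diameter and 105 mm length hangs through a hole of the rack; the head's underside rests on the rack's top. Probe loose, about 90 g; z up along the stem.
- probe_band (a point): Middle of the dark band (10 mm tall) on the probe's stem, 75 mm below probe_grip and 60 mm above the tip.
- probe_tip (a point): Lower end of the probe's stem, 135 mm below probe_grip.
- probe: The whole probe, origin at the tip, z up.
- rack: Fixed white tube rack 60 x 170 mm, 120 mm tall, origin at the middle of its underside; three 14 mm holes 55 mm apart along its y hold the probe and two tubes in any order.
- tube_a: Capped test tube standing in the rack, cap 22 mm diameter and 20 mm tall above the rack's top, much lower than the probe's head; origin at its lower end. Leave alone.
- tube_b: Like tube_a. Leave alone.
- dish: Closed petri dish, 68 mm diameter, 18 mm high, in front of the thermostat; origin under its centre. Leave alone.
- vial: Amber vial, 26 mm diameter, 50 mm high, near the hook stand; origin under its centre. Leave alone.
- beaker: Clear beaker, 68 mm diameter, 85 mm high, behind; origin under its centre. Leave alone.
- reagent: Glass bottle with blue cap, 70 mm diameter, 150 mm high, behind; origin under its centre. Leave alone.
- spatula: Thin steel laboratory spatula lying flat, 170 mm long and 12 mm wide; origin under its middle. Leave alone.

How it is judged:
By the outcome, as a careful person would: the job done as asked, in the order asked, and still so for the second after the job is handed in, while the arm keeps its last pose, push and grip.
It also fails if it takes over 53 s, if anything falls off the work surface, if the arm or the gripper's body presses on something with over 40 N, if the wrist force passes 120 N, or if a joint passes its speed limit or range.

## Working session

There is one attempt and no reset: what is moved stays moved. The work goes in short steps, Python scripts to look and compute and a tool call to move; the robot and the scene stay as the last step left them, time stands still between calls to the robot, and variables do not carry over. Pictures are saved under pics/ and viewed, about 8 in all and at most 12, crops included, and the job is handed in when it is done.

Besides the shell and the picture viewer there is one more tool, called as name(argument=value, ...) on one line, values as JSON. carry_out: Moves the arm, as the interface text tells. Its arguments: {"type":"object","properties":{"moves":{"type":"array"},"squeeze":{"type":"number"}},"required":["moves"]}

```bash
mkdir -p pics; ls
python3 - <<'E'
from workcell import env
import cv2, numpy as np
print(env.get_state())
for n in ("scene","side","wrist"):
    im=env.read_camera(n); cv2.imwrite(f"pics/{n}0.png",im[:,:,::-1]); print(n,env.calibration(n))
print(env.tip_reach)
E
```

```text
pics
{'clock': 0.0, 'joint_pos': array([1.14141062e+00, 3.14005287e-01, 4.50029903e-02, 1.30357960e+00,
       1.95993701e-06, 1.43121911e+00]), 'qvel': array([-0.00012462, -0.00046456,  0.00110702, -0.00030597, -0.00080332,
        0.00102293]), 'tau': array([-4.77125977e-04, -4.80628073e+01,  2.98533690e+01,  1.94357074e-02,
       -1.48620570e-04, -1.40031040e-05]), 'tcp_pos': array([0.16411519, 0.55059057, 0.24141587]), 'orientation': array([ 4.27882847e-04,  8.01800376e-01,  5.97591299e-01, -7.83571258e-04]), 'wrist_force': array([-0.18885233,  0.34106218, -0.40650358]), 'ft_torque': array([-0.03817295, -0.04002282,  0.00542094]), 'finger_gap': 0.08531543686238267}
scene {'camera_matrix': array([[456.00092623,   0.        , 281.15732293],
       [  0.        , 456.00092623, 204.21748968],
       [  0.        ,   0.        ,   1.        ]]), 'k1': -0.06303830680037019, 'rvec': array([ 1.05726872,  2.28573884, -1.17986921]), 'tvec': array([ 0.40171005, -0.13818855,  1.37477155])}
side {'camera_matrix': array([[392.61789258,   0.        , 278.37566974],
       [  0.        , 392.61789258, 202.6598842 ],
       [  0.        ,   0.        ,   1.        ]]), 'k1': -0.034069877058928014, 'rvec': array([ 0.16296071, -2.91857298,  1.07964589]), 'tvec': array([0.56975045, 0.15294194, 0.94233613])}
wrist {'camera_matrix': array([[306.81145905,   0.        , 277.01745282],
       [  0.        , 306.81145905, 210.65271227],
       [  0.        ,   0.        ,   1.        ]]), 'k1': -0.06794249423358129, 'hand_eye': array([[ 9.99999998e-01, -3.64132094e-05, -5.00344291e-05,
         3.67883645e-04],
       [ 5.01616210e-05,  9.50466215e-01,  3.10827882e-01,
        -7.92250822e-02],
       [ 3.62377937e-05, -3.10827884e-01,  9.50466215e-01,
        -1.30692480e-01],
       [ 0.00000000e+00,  0.00000000e+00,  0.00000000e+00,
         1.00000000e+00]])}
0.011
```

View pics/scene0.png

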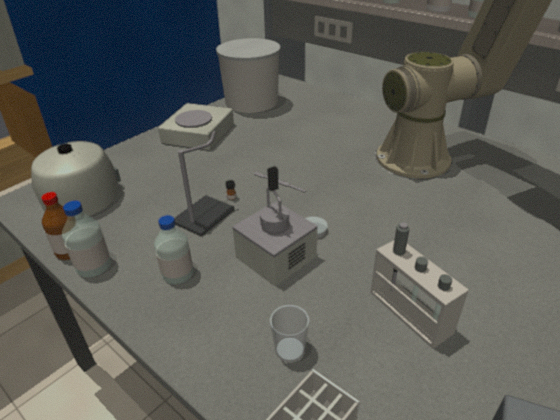

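View pics/side0.png

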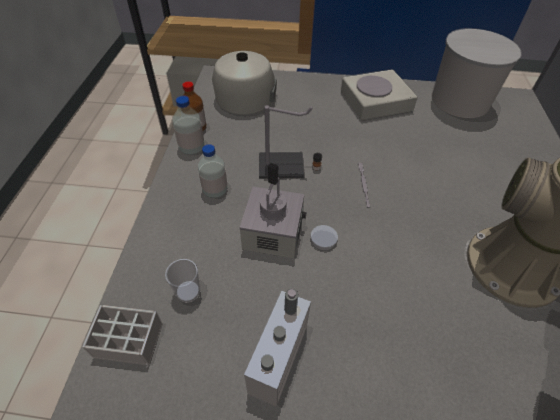

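```bash
cat > h.py <<'E'
import cv2, numpy as np
from scipy.spatial.transform import Rotation as R
from workcell import env
def crop(im,x0,y0,x1,y1,s,step=10):
    o=cv2.resize(im[y0:y1,x0:x1],None,fx=s,fy=s,interpolation=cv2.INTER_CUBIC)
    for x in range(-(-x0//step)*step,x1,step):
        cv2.line(o,(int((x-x0+.5)*s),0),(int((x-x0+.5)*s),5),(0,255,255),1); cv2.putText(o,str(x),(int((x-x0)*s)-8,15),0,.35,(0,255,255),1)
    for y in range(-(-y0//step)*step,y1,step):
        cv2.line(o,(0,int((y-y0+.5)*s)),(5,int((y-y0+.5)*s)),(0,255,255),1); cv2.putText(o,str(y),(6,int((y-y0+.5)*s)+4),0,.35,(0,255,255),1)
    return o
def pad(*ims):
    h=max(i.shape[0] for i in ims); return np.hstack([cv2.copyMakeBorder(i,0,h-i.shape[0],0,4,cv2.BORDER_CONSTANT) for i in ims])
def cam(name,st=None):
    c=env.calibration(name); K=c["camera_matrix"]
    if name=="wrist":
        st=st or env.get_state(); q=np.array(st["orientation"]); T=np.eye(4); T[:3,:3]=R.from_quat(q[[1,2,3,0]]).as_matrix(); T[:3,3]=st["tcp_pos"]
        M=np.linalg.inv(T@c["hand_eye"]); return K,c["k1"],M[:3,:3],M[:3,3]
    return K,c["k1"],R.from_rotvec(c["rvec"]).as_matrix(),c["tvec"]
def proj(C,P):
    K,k,Rm,t=C; p=np.atleast_2d(P)@Rm.T+t; s=p[:,:2]/p[:,2:]; s=s*(1+k*(s**2).sum(1,keepdims=True)); return s*K[0,0]+K[:2,2]
def ray(C,uv):
    K,k,Rm,t=C; d=(np.array(uv,float)-K[:2,2])/K[0,0]; s=d.copy()
    for _ in range(10): s=d/(1+k*(s@s))
    v=Rm.T@np.array([*s,1]); return -Rm.T@t, v/np.linalg.norm(v)
def onz(C,uv,z):
    o,v=ray(C,uv); return o+v*(z-o[2])/v[2]
def tri(obs):
    A=np.zeros((3,3)); b=np.zeros(3); L=[]
    for C,uv in obs:
        o,v=ray(C,uv); M=np.eye(3)-np.outer(v,v); A+=M; b+=M@o; L.append((o,M))
    p=np.linalg.solve(A,b); return p,[round(1e3*np.linalg.norm(M@(p-o)),1) for o,M in L]
E
python3 - <<'E'
from h import *
s=cv2.imread("pics/scene0.png"); d=cv2.imread("pics/side0.png")
cv2.imwrite("pics/a.png",pad(crop(s,175,125,320,285,3.5),crop(s,365,215,470,345,2.7)))
cv2.imwrite("pics/b.png",pad(crop(d,230,95,345,260,3.5),crop(d,240,280,320,405,4.5)))
E
```

```text
(no output)
```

View pics/a.png

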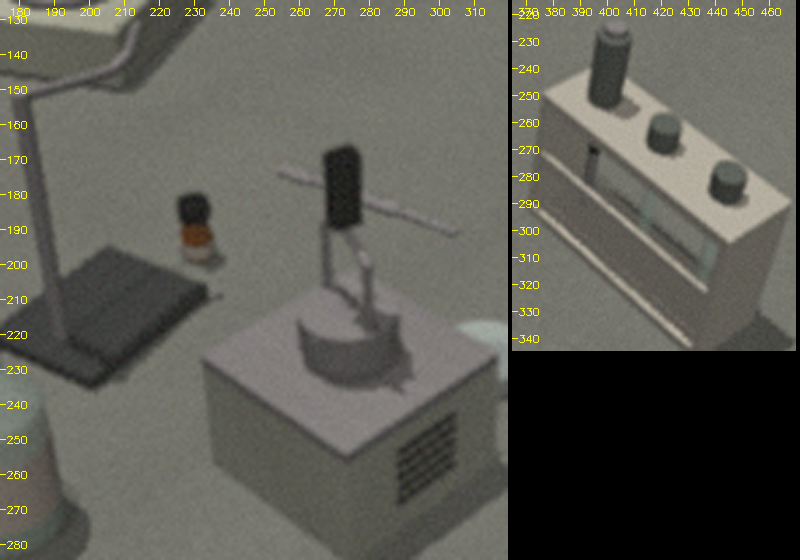

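View pics/b.png

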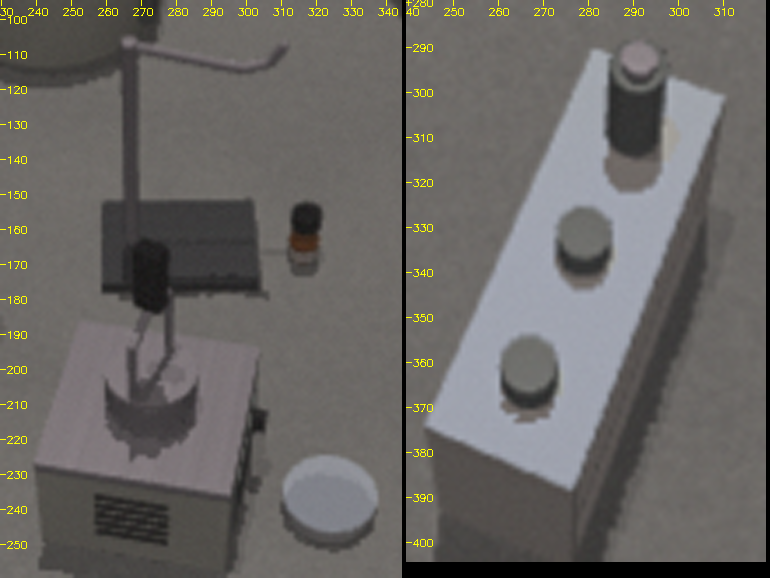

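```bash
cat > m.py <<'E'
from h import *
from scipy.optimize import least_squares
S,D=cam("scene"),cam("side")
for n,a,b in [("block top",(272.4,168.1),(273.1,165.3)),("block bot",(273,189.6),(273.7,182.4)),("seat",(207,145.6),(303.7,114.4)),("tip",(214.5,131.8),(311.1,108.7)),("post",(181.3,153),(266.9,107.3)),("stub",(403.9,225.4),(291.8,292.7)),("headbot",(399.4,252),(290.7,312.9))]:
    print(n,*[np.round(x,4) for x in tri([(S,a),(D,b)])])
def box(z,lx,ly,obsS,obsD,g):
    def f(p):
        c,s=np.cos(p[2]),np.sin(p[2]); r=[]
        P=[[p[0]+c*a-s*b,p[1]+s*a+c*b,z] for a,b in ((-lx,-ly),(lx,-ly),(lx,ly),(-lx,ly))]
        for C,o in((S,obsS),(D,obsD)):
            q=proj(C,P)
            for u in o:
                d=q-np.array(u); r+=list(d[np.argmin((d**2).sum(1))])
        return r
    w=least_squares(f,g); print(np.round(w.x,4),"rms px",np.sqrt(np.mean(w.fun**2)).round(2)); return w.x
bs=[(233.3,227.9),(274.1,255.6),(317,226.4)]; bd=[(253.4,186.4),(303.7,194.1),(295.7,236.7),(240.6,227.3)]
print([onz(D,u,.09).round(3) for u in bd]); c=np.mean([onz(D,u,.09) for u in bd],0)
e=onz(D,bd[2],.09)-onz(D,bd[3],.09)
box(.09,.065,.065,bs,bd,[c[0],c[1],np.arctan2(e[1],e[0])])
rd=[(281.3,290.9),(310.9,301.6),(277.3,388.9),(244.2,374.9)]
print([onz(D,u,.12).round(3) for u in rd]); c=np.mean([onz(D,u,.12) for u in rd],0)
e=onz(D,rd[1],.12)-onz(D,rd[0],.12)
rs=[((545-511)/2.7+365,95/2.7+215),((791-511)/2.7+365,203/2.7+215),((728-511)/2.7+365,241/2.7+215)]
box(.12,.03,.085,rs,rd,[c[0],c[1],np.arctan2(e[1],e[0])])
print("plate",[onz(D,u,.012).round(3) for u in [(259.4,152.4),(302.3,152.4),(304,175.3),(259.4,177)]])
print("vial",onz(D,(317.4,155),.05).round(3),onz(S,(230.3,182),.05).round(3))
E
python3 m.py
```

```text
block top [ 0.5909 -0.0349  0.2339] [0.2 0.2]
block bot [ 0.5896 -0.0365  0.1809] [0.2 0.2]
seat [ 0.5399 -0.2981  0.1733] [0.6 0.6]
tip [ 0.522  -0.2838  0.206 ] [1.5 1.5]
post [ 0.6345 -0.2731  0.2043] [1.4 1.4]
stub [0.5273 0.2274 0.183 ] [0.5 0.5]
headbot [0.5261 0.2303 0.1158] [2.9 2.9]
[array([ 0.648, -0.102,  0.09 ]), array([ 0.521, -0.091,  0.09 ]), array([0.531, 0.039, 0.09 ]), array([0.658, 0.027, 0.09 ])]
[ 0.5914 -0.0317  3.0602] rms px 0.89
[array([0.548, 0.192, 0.12 ]), array([0.49 , 0.208, 0.12 ]), array([0.536, 0.371, 0.12 ]), array([0.594, 0.355, 0.12 ])]
[0.5429 0.2815 2.8609] rms px 0.64
plate [array([ 0.664, -0.314,  0.012]), array([ 0.536, -0.329,  0.012]), array([ 0.525, -0.233,  0.012]), array([ 0.65 , -0.212,  0.012])]
vial [ 0.492 -0.281  0.05 ] [ 0.493 -0.28   0.05 ]
```

Run:
```python
from h import *
S,D=cam("scene"),cam("side")
f=lambda x,y:(175+x/3.5,125+y/3.5); g=lambda x,y:(230+x/3.5,95+y/3.5)
a,b=f(326,228),f(367,262); c,d=g(132,348),g(169,297)
for n,p,q in(("a-d",a,d),("b-c",b,c),("a-c",a,c),("b-d",b,d)): print(n,*[np.round(x,4) for x in tri([(S,p),(D,q)])])
C=(0.5905,-0.0335)
for off in (0,np.pi/2):
  pass
for deg in range(0,180,15):
  t=np.radians(deg); v=np.array([np.cos(t),np.sin(t)])*.026
  P=[[*(np.array(C)+s*v),.165] for s in(-1,1)]
  print(deg,proj(S,P).round(1).tolist(),proj(D,P).round(1).tolist())
print(a,b,c,d)
print("cams",ray(S,(280,200))[0],ray(D,(280,200))[0])
```

```text
a-d [ 0.5816 -0.0584  0.1665] [0.4 0.4]
b-c [ 0.5994 -0.0088  0.1721] [1.1 1.1]
a-c [ 0.6015 -0.0257  0.1755] [16.1 16.1]
b-d [ 0.5809 -0.0376  0.1661] [15.7 15.7]
0 [[282.3, 191.2], [265.6, 202.5]] [[284.7, 189.2], [261.5, 187.2]]
15 [[279.6, 190.3], [268.3, 203.5]] [[284.6, 187.0], [261.5, 189.4]]
30 [[276.6, 189.8], [271.5, 204.1]] [[283.8, 184.8], [262.3, 191.6]]
45 [[273.4, 189.7], [274.8, 204.1]] [[282.2, 182.9], [263.8, 193.6]]
60 [[270.2, 190.1], [278.1, 203.7]] [[280.0, 181.4], [266.0, 195.2]]
75 [[267.3, 191.0], [281.1, 202.8]] [[277.3, 180.3], [268.7, 196.3]]
90 [[264.8, 192.3], [283.6, 201.4]] [[274.4, 179.8], [271.7, 196.9]]
105 [[262.9, 193.8], [285.5, 199.8]] [[271.4, 179.8], [274.9, 196.8]]
120 [[261.8, 195.6], [286.5, 197.9]] [[268.6, 180.4], [277.8, 196.2]]
135 [[261.5, 197.5], [286.6, 196.0]] [[266.0, 181.5], [280.5, 195.0]]
150 [[262.0, 199.4], [286.0, 194.2]] [[263.9, 183.1], [282.6, 193.4]]
165 [[263.4, 201.1], [284.5, 192.6]] [[262.3, 185.0], [284.0, 191.4]]
(268.1428571428571, 190.14285714285714) (279.8571428571429, 199.85714285714286) (267.7142857142857, 194.42857142857144) (278.2857142857143, 179.85714285714286)
cams [1.15416485 0.49185718 0.70458773] [0.52346615 0.55566878 0.80822001]
```

carry_out(moves=[1,-0.0366,0.048,-0.01,0,0,0.3,1,-0.0366,0.048,-0.01,0,0,0.3,1,-0.0366,0.048,-0.01,0,0,0.3,1,-0.0366,0.048,-0.01,0,0,0.3,1,-0.0366,0.048,-0.01,0,0,0.3])

```text
clock: 0.78
tcp_pos: [0.3414, 0.3017, 0.29]
orientation: [0.001, 0.807, 0.591, -0.002]
wrist_force: [0.7, 0.5, 0.0]
finger_gap: 0.0853
```

carry_out(moves=[1,-0.0366,0.048,-0.005,0,0,0.3,1,-0.0366,0.048,-0.005,0,0,0.3,1,-0.0366,0.048,0,0,0,0.3,1,-0.0366,0.048,0,0,0,0.3,1,-0.0366,0.048,0,0,0,0.3])

```text
clock: 1.4
tcp_pos: [0.5166, 0.044, 0.3018]
orientation: [0.001, 0.815, 0.58, -0.001]
wrist_force: [0.8, 0.7, 0.3]
finger_gap: 0.0855
```

carry_out(moves=[1,-0.0255,0.047,0,0,0,0.5,1,-0.0255,0.047,0,0,0,0.4,1,0,0,0,0,0,0,1,0,0,0,0,0,0,1,0,0,0,0,0,0])

```text
clock: 2.02
tcp_pos: [0.5903, -0.0417, 0.2992]
orientation: [-0.0, 0.821, 0.571, -0.002]
wrist_force: [0.5, 0.5, -0.1]
finger_gap: 0.0853
```

```bash
cat > shot.py <<'E'
import sys,pickle
from h import *
st=env.get_state(); im=env.read_camera("wrist"); n=sys.argv[1]
cv2.imwrite(f"pics/{n}.png",im[:,:,::-1]); pickle.dump(st,open(f"pics/{n}.pkl","wb"))
q=st["orientation"]; print(st["tcp_pos"].round(4),"psi",np.degrees(2*np.arctan2(q[2],q[1])).round(2),st["clock"],st["finger_gap"])
E
python3 shot.py w1
python3 - <<'E'
from h import *
import pickle
C=cam("wrist",pickle.load(open("pics/w1.pkl","rb")))
print(proj(C,[[.5905,-.035,.236],[.5905,-.035,.186],[.5914,-.0317,.12],[.55,-.279,.19]]).round(1))
im=cv2.imread("pics/w1.png"); cv2.imwrite("pics/w1c.png",cv2.resize(im,None,fx=1.4,fy=1.4,interpolation=2))
E
```

```text
[ 0.5903 -0.0417  0.2992] psi 69.59 2.025 0.0853199475319847
[[286.  230.1]
 [284.5 208. ]
 [286.5 188.7]
 [ 20.4 258.1]]
```

View pics/w1c.png

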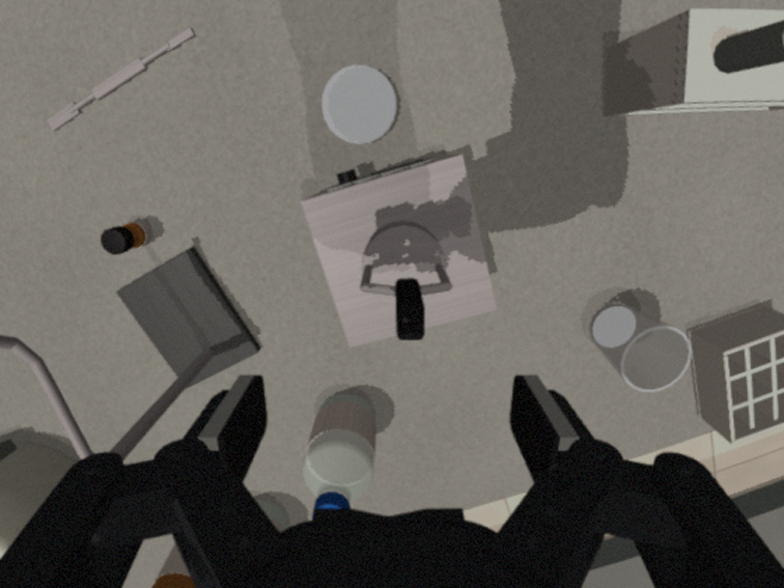

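Run:
```python
from h import *
import pickle
C=cam("wrist",pickle.load(open("pics/w1.pkl","rb")))
w=lambda x,y:(x/1.4,y/1.4)
B=[onz(C,w(*p),.09) for p in [(303,201),(463,155),(495,309),(350,346)]]
print(np.round(B,4),np.mean(B,0).round(4))
P=[onz(C,w(*p),.012) for p in [(118,292),(192,249),(260,348),(190,385)]]; print(np.round(P,4),np.mean(P,0).round(4))
print("blocktop",onz(C,w(410,318),.236).round(4)); print("legs",[onz(C,w(*p),.165).round(4) for p in((368,282),(448,284))])
print("hook bend",onz(C,w(90,455),.206).round(4),onz(C,w(20,343),.19).round(4))
print("rack",[onz(C,w(*p),.12).round(4) for p in((690,10),(684,101))])
```

```text
[[ 0.5241 -0.088   0.09  ]
 [ 0.5348  0.0397  0.09  ]
 [ 0.6627  0.0277  0.09  ]
 [ 0.6517 -0.0998  0.09  ]] [ 0.5933 -0.0301  0.09  ]
[[ 0.5413 -0.327   0.012 ]
 [ 0.5292 -0.2294  0.012 ]
 [ 0.6515 -0.2115  0.012 ]
 [ 0.6654 -0.3067  0.012 ]] [ 0.5968 -0.2687  0.012 ]
blocktop [ 0.5901 -0.0299  0.236 ]
legs [array([ 0.5842, -0.053 ,  0.165 ]), array([ 0.6034, -0.0052,  0.165 ])]
hook bend [ 0.6201 -0.2624  0.206 ] [ 0.5369 -0.2768  0.19  ]
rack [array([0.4939, 0.2082, 0.12  ]), array([0.5496, 0.192 , 0.12  ])]
```

carry_out(moves=[1,0.0106,-0.0021,0,0,0,0.3,1,0,0,0.03,0,0,0,1,0,0,0.03,0,0,0,1,0,0,0.028,0,0,0,1,0,0,0,0,0,0])

```text
clock: 2.7
tcp_pos: [0.591, -0.0235, 0.2127]
orientation: [0.001, 0.821, 0.571, 0.001]
wrist_force: [-0.1, 0.4, 0.2]
finger_gap: 0.0855
```

carry_out(moves=[1,-0.0067,0.0035,0.002,0,0,0,1,0,0,0,0,0,0,0.2,0,0,0,0,0,0,-0.2,0,0,0,0,0,0,-0.2,0,0,0,0,0,0], squeeze=40)

```text
clock: 3.32
tcp_pos: [0.5941, -0.0309, 0.2157]
orientation: [0.004, 0.82, 0.572, 0.003]
wrist_force: [0.2, -0.9, -0.4]
finger_gap: 0.0348
```

carry_out(moves=[-0.2,-0.001,-0.002,0.005,0,0,0,-1,0,0,0,0,0,0,-1,0,0,0,0,0,0,-1,0,0,0,0,0,0,-1,0,0,0,0,0,0])

```text
clock: 3.95
tcp_pos: [0.592, -0.0311, 0.2105]
orientation: [0.004, 0.821, 0.572, 0.003]
wrist_force: [-0.1, -0.2, 0.0]
finger_gap: 0.0135
```

carry_out(moves=[-1,0,0,-0.008,0,0,0,-1,0,0,-0.012,0,0,0,-1,0,0,-0.015,0,0,0,-1,0,0,-0.015,0,0,0,-1,0,0,-0.01,0,0,0])

```text
clock: 4.58
tcp_pos: [0.5907, -0.0309, 0.2739]
orientation: [0.003, 0.821, 0.572, 0.003]
wrist_force: [-0.2, -0.5, -2.3]
finger_gap: 0.0132
```

carry_out(moves=[-1,-0.025,-0.0055,0,0,0,0,-1,-0.045,-0.01,0,0,0,0,-1,-0.045,-0.01,0,0,0,0,-1,-0.04,-0.01,0,0,0,0,-1,-0.02,-0.01,0,0,0,0])

```text
clock: 5.2
tcp_pos: [0.4873, -0.1826, 0.2774]
orientation: [0.006, 0.819, 0.573, 0.004]
wrist_force: [0.8, 0.4, -1.8]
finger_gap: 0.0135
```

carry_out(moves=[-1,0,0,0,0,0,-5,-1,0,0,0,0,0,-8,-1,0,0,0,0,0,-8,-1,0,0,0,0,0,-8,-1,0,0,0,0,0,0])

```text
clock: 5.82
tcp_pos: [0.4858, -0.185, 0.281]
orientation: [0.008, 0.646, 0.763, 0.003]
wrist_force: [0.2, 0.2, -2.0]
finger_gap: 0.0135
```

carry_out(moves=[-1,-0.025,-0.019,0.003,0,0,0,-1,-0.033,-0.019,0.006,0,0,-0.3,-1,-0.033,0,0.006,0,0,0,-1,-0.008,0,0.003,0,0,0,-1,0,0,0,0,0,0])

```text
clock: 6.45
tcp_pos: [0.4649, -0.2909, 0.2648]
orientation: [0.009, 0.648, 0.762, 0.003]
wrist_force: [-0.0, -0.4, -1.3]
finger_gap: 0.0134
```

```bash
python3 shot.py w2
python3 - <<'E'
from h import *
s=env.read_camera("scene")[:,:,::-1].copy(); d=env.read_camera("side")[:,:,::-1].copy()
cv2.imwrite("pics/scene2.png",s); cv2.imwrite("pics/side2.png",d)
w=cv2.imread("pics/w2.png")
cv2.imwrite("pics/c.png",pad(np.vstack([crop(s,165,95,295,180,3),crop(d,255,75,385,185,3)]),crop(w,200,190,410,420,1.9,20)))
print(cv2.imread("pics/c.png").shape)
E
```

```text
[ 0.4649 -0.2909  0.2648] psi 99.23 6.45 0.013402269395846187
(585, 797, 3)
```

View pics/c.png

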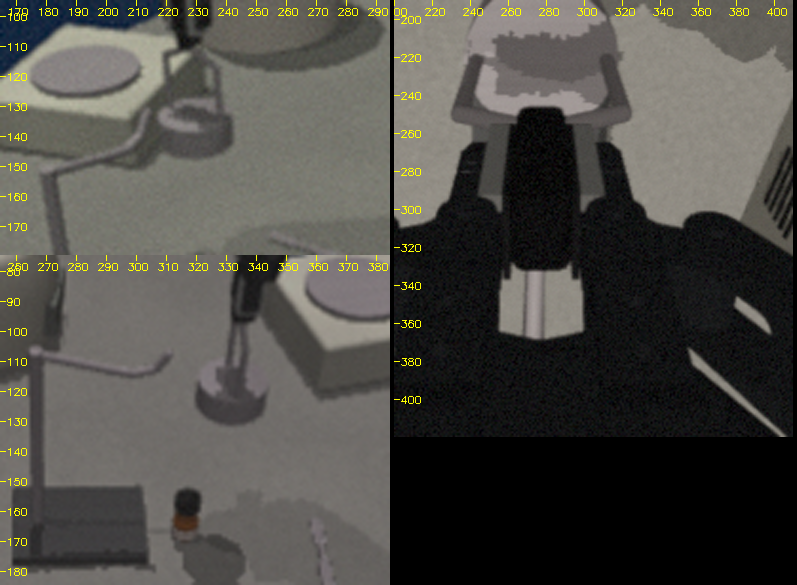

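carry_out(moves=[-1,0,0,0.008,0.9,0.5,0,-1,-0.001,0.01,0,0,0,0,-1,-0.001,0.015,0,0,0,0,-1,0,0.015,0,0,0,0,-1,0,0,0,0,0,0])

```text
clock: 7.22
tcp_pos: [0.5092, -0.2831, 0.2573]
orientation: [0.001, 0.646, 0.763, 0.0]
wrist_force: [0.1, 0.1, -2.4]
finger_gap: 0.0134
```

carry_out(moves=[-1,-0.001,0.012,0,0,0,0,-1,-0.001,0.014,0,0,0,0,-1,-0.001,0.01,0,0,0,0,-1,0,0,0,0,0,0,-1,0,0,0,0,0,0])

```text
clock: 7.85
tcp_pos: [0.5479, -0.2798, 0.2571]
orientation: [0.001, 0.646, 0.763, 0.0]
wrist_force: [-0.3, -0.3, -1.7]
finger_gap: 0.0135
```

Run:
```python
from h import *
s=env.read_camera("scene")[:,:,::-1].copy(); d=env.read_camera("side")[:,:,::-1].copy()
cv2.imwrite("pics/d.png",pad(crop(s,165,100,255,210,4.4),crop(d,250,70,340,190,4.4)))
st=env.get_state(); print(st["clock"],st["tcp_pos"].round(4))
```

```text
7.95 [ 0.5477 -0.2799  0.2572]
```

View pics/d.png

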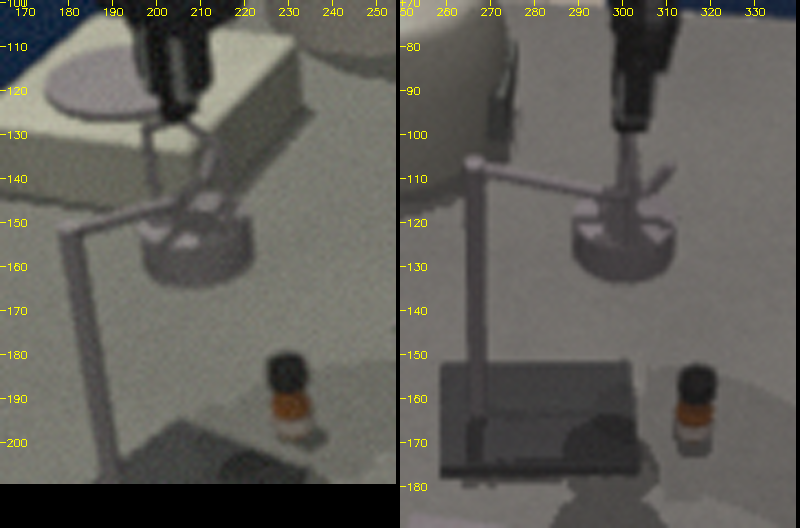

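carry_out(moves=[-1,0,0,0.01,0,0,0,-1,0,0,0.01,0,0,0,-1,0,0,0.01,0,0,0,-1,0,0,0.003,0,0,0,-1,0,0,0,0,0,0])

```text
clock: 8.57
tcp_pos: [0.5464, -0.2798, 0.2211]
orientation: [-0.0, 0.646, 0.763, -0.0]
wrist_force: [-0.8, 0.4, -1.6]
finger_gap: 0.0129
```

carry_out(moves=[-1,0,0.002,0.002,0,0,0,-1,0,0,0.002,0,0,0,-1,0,0,0,0,0,0,-1,0,0,0,0,0,0,-1,0,0,0,0,0,0])

```text
clock: 9.2
tcp_pos: [0.5497, -0.2799, 0.2203]
orientation: [0.002, 0.646, 0.763, 0.0]
wrist_force: [-0.4, 0.3, -1.3]
finger_gap: 0.0138
```

carry_out(moves=[-1,0,0,0.003,0,0,0,-1,0,0,0.002,0,0,0,-1,0,0,0.002,0,0,0,-1,0,0,0,0,0,0,-1,0,0,0,0,0,0])

```text
clock: 9.82
tcp_pos: [0.5498, -0.28, 0.2199]
orientation: [0.005, 0.646, 0.763, 0.0]
wrist_force: [-0.3, -0.8, -0.1]
finger_gap: 0.0138
```

carry_out(moves=[-0.4,0,0,0,0,0,0,-0.2,0,0,0,0,0,0,0.2,0,0,0,0,0,0,0.2,0,0,0,0,0,0,0.2,0,0,0,0,0,0])

```text
clock: 10.45
tcp_pos: [0.5502, -0.2804, 0.2192]
orientation: [0.006, 0.646, 0.763, 0.0]
wrist_force: [-1.2, -0.1, 0.4]
finger_gap: 0.0514
```

Retreat straight up, correcting the small tilt.

carry_out(moves=[0.2,0,0,-0.01,0.3,0.3,0,0.2,0,0,-0.02,0.3,0.2,0,0.2,0,0,-0.03,0,0,0,0.2,0,0,-0.03,0,0,0,0.2,0,0,-0.01,0,0,0])

```text
clock: 11.08
tcp_pos: [0.55, -0.2802, 0.3236]
orientation: [-0.002, 0.646, 0.763, -0.001]
wrist_force: [-0.0, -0.2, -0.3]
finger_gap: 0.0512
```

```bash
python3 shot.py w3
python3 - <<'E'
from h import *
s=env.read_camera("scene")[:,:,::-1].copy(); d=env.read_camera("side")[:,:,::-1].copy()
w=cv2.imread("pics/w3.png")
cv2.imwrite("pics/e.png",pad(np.vstack([crop(s,165,100,335,285,1.9),crop(d,225,85,345,225,1.5,20)]),crop(w,180,40,460,300,1.65,20)))
print(cv2.imread("pics/e.png").shape)
E
```

```text
[ 0.55   -0.2802  0.3236] psi 99.48 11.075 0.05122530936192252Traceback (most recent call last):
  File "<stdin>", line 4, in <module>
    return _nx.concatenate(arrs, 0, dtype=dtype, casting=casting)
           ~~~~~~~~~~~~~~~^^^^^^^^^^^^^^^^^^^^^^^^^^^^^^^^^^^^^^^
ValueError: all the input array dimensions except for the concatenation axis must match exactly, but along dimension 1, the array at index 0 has size 323 and the array at index 1 has size 180
```

carry_out(moves=[0.2,0.035,0.008,0,0,0,0,0.2,0.052,0.013,0,0,0,0,0.2,0.052,0.013,0,0,0,0,0.2,0.052,0.013,0,0,0,0,0.2,0.035,0.008,0,0,0,0])

```text
clock: 11.85
tcp_pos: [0.5647, -0.044, 0.3121]
orientation: [-0.01, 0.649, 0.761, -0.003]
wrist_force: [0.6, -0.3, 0.3]
finger_gap: 0.0514
```

carry_out(moves=[0.2,0,0,0,0,0,-10,0.2,0,0,0,0,0,-10,0.2,0,0,0,0,0,-10,0.2,0,0,0,0,0,-10,0.2,0,0,0,0,0,0])

```text
clock: 12.48
tcp_pos: [0.5611, -0.0387, 0.3037]
orientation: [-0.018, 0.337, 0.941, -0.0]
wrist_force: [-0.5, 0.4, 0.5]
finger_gap: 0.0512
```

```bash
python3 shot.py w3
cat > e.py <<'E'
from h import *
s=env.read_camera("scene")[:,:,::-1].copy(); d=env.read_camera("side")[:,:,::-1].copy()
w=cv2.imread("pics/w3.png")
import pickle
C=cam("wrist",pickle.load(open("pics/w3.pkl","rb"))); u=proj(C,[[.592,-.031,.12]])[0]; print(u)
x,y=np.clip(int(u[0])-55,0,440),np.clip(int(u[1])-55,0,300)
cv2.imwrite("pics/e.png",pad(crop(s,165,100,295,240,2.8),np.vstack([crop(d,240,85,340,185,2.9),crop(w,x,y,x+100,y+100,2.9)])))
print(cv2.imread("pics/e.png").shape)
E
python3 e.py
```

```text
[ 0.5611 -0.0387  0.3037] psi 140.64 12.475 0.051206722412758525
[254.16799287 214.73940781]
(580, 662, 3)
```

View pics/e.png

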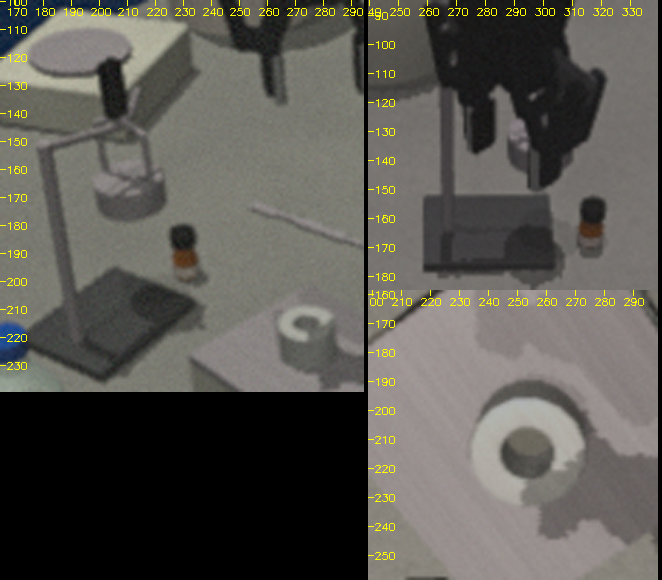

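carry_out(moves=[0.2,0,0,0,-0.7,-1.9,-8,0.2,0,0,0,0,0,-8,0.2,0.01,0.02,0,0,0,-7.4,0.2,0.0175,0.0415,0,0,0,0,0.2,0.0175,0.0415,0,0,0,0])

```text
clock: 13.25
tcp_pos: [0.5494, 0.072, 0.3031]
orientation: [0.001, 0.142, 0.99, 0.001]
wrist_force: [1.2, 0.2, 0.1]
finger_gap: 0.0516
```

```bash
cat > to.py <<'E'
import sys
from h import *
# usage: to.py x y z psi_deg -> remaining shift in tool axes, turn in deg
st=env.get_state(); q=np.array(st["orientation"]); Rm=R.from_quat(q[[1,2,3,0]])
x,y,z,ps=map(float,sys.argv[1:5]); t=np.radians(ps/2)
G=R.from_quat([np.cos(t),np.sin(t),0,0])
print("clock",round(st["clock"],2),"pos",st["tcp_pos"].round(4),"shift",(Rm.inv().apply(np.array([x,y,z])-st["tcp_pos"])).round(4),"turn",np.degrees((Rm.inv()*G).as_rotvec()).round(2),"gap",round(st["finger_gap"],4),"F",np.round(st["wrist_force"],1))
E
python3 to.py .529 .229 .26 164
python3 - <<'E'
from h import *
S=cam("scene"); print(onz(S,(273.5,215.5),.12), proj(S,[.592,-.031,.12]))
E
```

```text
clock 13.25 pos [0.5494 0.072  0.3031] shift [0.0636 0.145  0.0433] turn [ 0.1   0.08 -0.27] gap 0.0516 F [1.2 0.2 0.1]
[ 0.59571631 -0.03239393  0.12      ] [[275.16117994 214.92817454]]
```

carry_out(moves=[0.2,0.02,0.045,0,0,0,0,0.2,0.022,0.045,0.01,0,0,0,0.2,0.015,0.035,0.02,0,0,0,0.2,0.003,0.01,0.01,0,0,0,0.2,0,0,0,0,0,0])

```text
clock: 13.88
tcp_pos: [0.5289, 0.2248, 0.2622]
orientation: [0.002, 0.145, 0.989, 0.001]
wrist_force: [0.6, -0.2, -0.4]
finger_gap: 0.051
```

```bash
python3 to.py .529 .229 .26 164; python3 shot.py w4
python3 - <<'E'
from h import *
import pickle
C=cam("wrist",pickle.load(open("pics/w4.pkl","rb")))
print(proj(C,[[.528,.2285,.18],[.528,.2285,.12],[.543,.2815,.14]]).round(1))
w=cv2.imread("pics/w4.png"); cv2.imwrite("pics/f.png",crop(w,140,60,420,300,2.4,20))
E
```

```text
clock 13.88 pos [0.5289 0.2248 0.2622] shift [0.0012 0.0041 0.0022] turn [ 0.12  0.17 -0.63] gap 0.051 F [ 0.6 -0.2 -0.4]
[0.5289 0.2248 0.2622] psi 163.37 13.875 0.05104769075649832
[[280.7 227.1]
 [280.2 203.7]
 [281.  267. ]]
```

View pics/f.png

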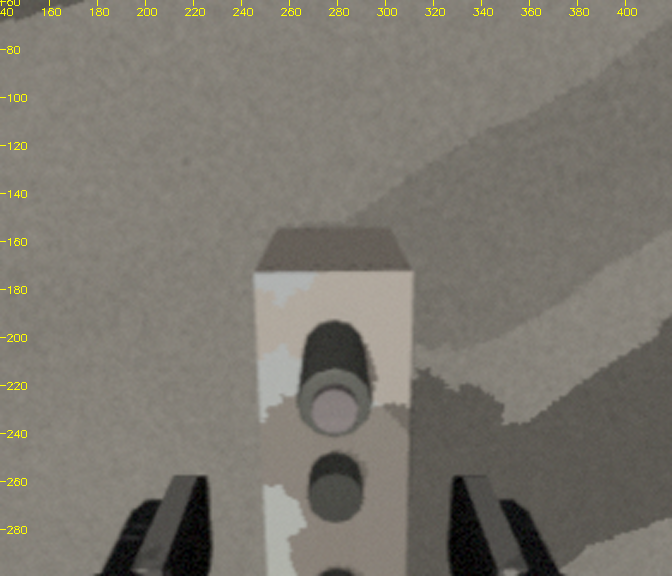

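carry_out(moves=[0.2,0.001,0.0035,0.02,0,0,0,0.2,0,0,0.035,0,0,0,0.2,0,0,0.035,0,0,0,0.2,0,0,0.015,0,0,0,0.2,0,0,0,0,0,0])

```text
clock: 14.55
tcp_pos: [0.5352, 0.2218, 0.1603]
orientation: [0.006, 0.151, 0.989, 0.002]
wrist_force: [-0.4, -0.3, 0.2]
finger_gap: 0.0515
```

```bash
python3 to.py .529 .2285 .143 164
```

```text
clock 14.55 pos [0.5352 0.2218 0.1603] shift [0.0081 0.0045 0.0173] turn [ 0.31  0.67 -1.36] gap 0.0515 F [-0.4 -0.3  0.2]
```

carry_out(moves=[0.2,0.007,0.0045,0.004,0.3,0.6,-1.3,0.2,0,0,0,0,0,0,0.2,0,0,0.008,0,0,0,0.2,0,0,0,0,0,0,0.2,0,0,0,0,0,0])

```text
clock: 15.18
tcp_pos: [0.5321, 0.229, 0.1517]
orientation: [0.003, 0.139, 0.99, 0.001]
wrist_force: [-0.3, 0.3, 0.1]
finger_gap: 0.0516
```

```bash
python3 to.py .529 .2285 .143 164
```

```text
clock 15.18 pos [0.5321 0.229  0.1517] shift [ 0.0029 -0.0014  0.0087] turn [0.18 0.35 0.  ] gap 0.0516 F [-0.3  0.3  0.1]
```

carry_out(moves=[0.2,0.003,-0.0014,0.0087,0.2,0.35,0,0.2,0,0,0,0,0,0,0.2,0,0,0,0,0,0,0.2,0,0,0,0,0,0,0.2,0,0,0,0,0,0])

```text
clock: 15.8
tcp_pos: [0.5286, 0.2284, 0.1423]
orientation: [-0.0, 0.139, 0.99, -0.0]
wrist_force: [0.2, 0.3, 0.5]
finger_gap: 0.0515
```

```bash
python3 to.py .529 .2285 .143 164
```

```text
clock 15.8 pos [0.5286 0.2284 0.1423] shift [-0.0003  0.0002 -0.0007] turn [-0.04 -0.03 -0.  ] gap 0.0515 F [0.2 0.3 0.5]
```

carry_out(moves=[-0.3,0,0,0,0,0,0,-0.5,0,0,0,0,0,0,-1,0,0,0,0,0,0,-1,0,0,0,0,0,0,-1,0,0,0,0,0,0], squeeze=45)

```text
clock: 16.42
tcp_pos: [0.5288, 0.2285, 0.1426]
orientation: [-0.0, 0.139, 0.99, -0.0]
wrist_force: [-0.3, -1.3, 0.4]
finger_gap: 0.0228
```

```bash
python3 to.py .529 .2285 .29 164
```

```text
clock 16.43 pos [0.5288 0.2285 0.1426] shift [-1.000e-04  0.000e+00 -1.474e-01] turn [-0.03 -0.   -0.  ] gap 0.0228 F [-0.3 -1.3  0.4]
```

carry_out(moves=[-1,0,0,-0.006,0,0,0,-1,0,0,-0.012,0,0,0,-1,0,0,-0.014,0,0,0,-1,0,0,-0.012,0,0,0,-1,0,0,-0.006,0,0,0])

```text
clock: 17.05
tcp_pos: [0.529, 0.2285, 0.1966]
orientation: [0.0, 0.139, 0.99, -0.0]
wrist_force: [-0.0, -0.1, -1.5]
finger_gap: 0.0233
```

```bash
python3 to.py .529 .2285 .28 164
```

```text
clock 17.05 pos [0.529  0.2285 0.1966] shift [-0.0001 -0.     -0.0834] turn [-0.01  0.03  0.  ] gap 0.0233 F [-0.  -0.1 -1.5]
```

carry_out(moves=[-1,0,0,-0.012,0,0,0,-1,0,0,-0.022,0,0,0,-1,0,0,-0.022,0,0,0,-1,0,0,-0.022,0,0,0,-1,0,0,-0.01,0,0,0])

```text
clock: 17.68
tcp_pos: [0.5284, 0.2284, 0.2889]
orientation: [-0.0, 0.139, 0.99, -0.0]
wrist_force: [-0.2, -0.4, -1.1]
finger_gap: 0.0229
```

```bash
python3 to.py .592 -.031 .28 164
```

```text
clock 17.68 pos [0.5284 0.2284 0.2889] shift [-0.1327 -0.2318  0.009 ] turn [-0.03 -0.01 -0.  ] gap 0.0229 F [-0.2 -0.4 -1.1]
```

carry_out(moves=[-1,-0.01,-0.018,0,0,0,0,-1,-0.018,-0.032,0,0,0,0,-1,-0.02,-0.035,0,0,0,0,-1,-0.02,-0.035,0,0,0,0,-1,-0.015,-0.025,0,0,0,0])

```text
clock: 18.3
tcp_pos: [0.5683, 0.0595, 0.2862]
orientation: [-0.002, 0.137, 0.991, -0.001]
wrist_force: [0.8, 0.3, -0.7]
finger_gap: 0.0233
```

```bash
python3 to.py .592 -.031 .28 164
```

```text
clock 18.3 pos [0.5683 0.0595 0.2862] shift [-0.0475 -0.0806  0.0062] turn [-0.17 -0.2   0.2 ] gap 0.0233 F [ 0.8  0.3 -0.7]
```

carry_out(moves=[-1,-0.012,-0.022,0,-0.2,-0.2,0,-1,-0.014,-0.025,0,0,0,0,-1,-0.012,-0.02,0,0,0,0,-1,-0.004,-0.007,0,0,0,0,-1,0,0,0,0,0,0])

```text
clock: 18.92
tcp_pos: [0.5864, -0.0331, 0.2808]
orientation: [-0.004, 0.141, 0.99, -0.0]
wrist_force: [-0.5, 0.5, -1.3]
finger_gap: 0.0228
```

```bash
python3 to.py .592 -.031 .28 164
```

```text
clock 18.93 pos [ 0.5864 -0.0331  0.2808] shift [-0.0048  0.0036  0.0008] turn [-0.1  -0.49 -0.25] gap 0.0228 F [-0.5  0.5 -1.3]
```

carry_out(moves=[-1,-0.0048,0.0036,0,-0.1,-0.5,0,-1,0,0,0,0,0,0,-1,0,0,0.01,0,0,0,-1,0,0,0.006,0,0,0,-1,0,0,0,0,0,0])

```text
clock: 19.55
tcp_pos: [0.5915, -0.0279, 0.2632]
orientation: [-0.0, 0.139, 0.99, 0.0]
wrist_force: [0.4, -0.4, -0.3]
finger_gap: 0.0228
```

```bash
python3 to.py .592 -.031 .258 164
```

```text
clock 19.55 pos [ 0.5915 -0.0279  0.2632] shift [-0.0013 -0.0028  0.0052] turn [ 0.03 -0.02 -0.02] gap 0.0228 F [ 0.4 -0.4 -0.3]
```

carry_out(moves=[-1,-0.0013,-0.0028,0.003,0,0,0,-1,0,0,0,0,0,0,-1,0,0,0,0,0,0,-1,0,0,0,0,0,0,-1,0,0,0,0,0,0])

```text
clock: 20.18
tcp_pos: [0.5922, -0.0314, 0.2605]
orientation: [0.0, 0.14, 0.99, 0.0]
wrist_force: [0.9, 0.8, -0.8]
finger_gap: 0.0231
```

```bash
python3 to.py .592 -.031 .258 164; python3 shot.py w5
cat > g.py <<'E'
from h import *
import pickle,sys
s=env.read_camera("scene")[:,:,::-1].copy(); d=env.read_camera("side")[:,:,::-1].copy(); w=cv2.imread("pics/w5.png")
st=pickle.load(open("pics/w5.pkl","rb")); p=st["tcp_pos"]; tip=p+[0,0,.0074-.135]; b=[.592,-.031,.12]
for n,C in(("scene",cam("scene")),("side",cam("side")),("wrist",cam("wrist",st))): print(n,"tip,bore",proj(C,[tip,b]).round(1).tolist(),"px/10mm x,y",(proj(C,[[.602,-.031,.12],[.592,-.021,.12]])-proj(C,b)).round(1).tolist())
cv2.imwrite("pics/g.png",pad(np.vstack([crop(s,250,190,300,240,5.8),crop(d,248,180,298,230,5.8)]),crop(w,230,150,320,260,5.3)))
E
python3 g.py
```

```text
clock 20.18 pos [ 0.5922 -0.0314  0.2605] shift [0.0003 0.0003 0.0025] turn [ 0.03  0.01 -0.04] gap 0.0231 F [ 0.9  0.8 -0.8]
[ 0.5922 -0.0314  0.2605] psi 163.96 20.175 0.023114452178275086
scene tip,bore [[274.8, 210.0], [275.2, 214.9]] px/10mm x,y [[-3.2, 2.2], [3.6, 1.8]]
side tip,bore [[272.2, 198.3], [272.3, 202.1]] px/10mm x,y [[-4.3, -0.4], [-0.5, 3.3]]
wrist tip,bore [[277.7, 205.1], [278.0, 201.4]] px/10mm x,y [[-10.4, 2.9], [3.0, 9.9]]
```

View pics/g.png

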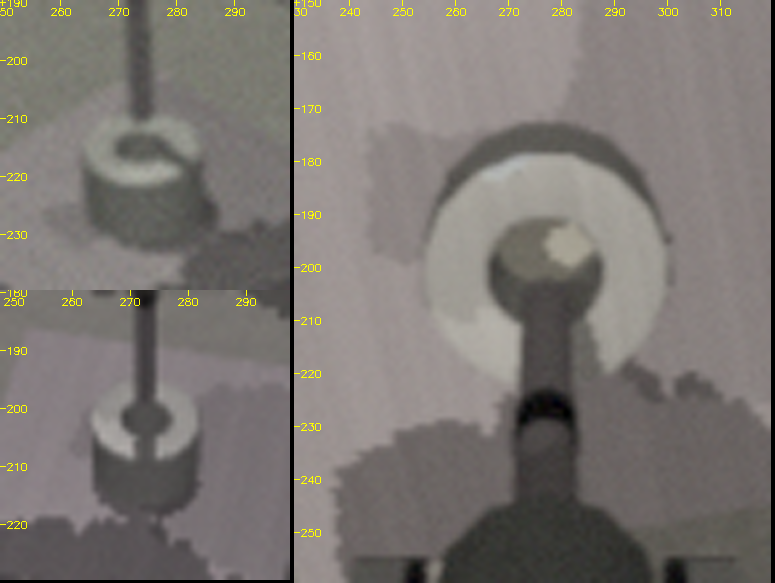

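carry_out(moves=[-1,0,0,0.005,0,0,0,-1,0,0,0.008,0,0,0,-1,0,0,0.008,0,0,0,-1,0,0,0.004,0,0,0,-1,0,0,0,0,0,0])

```text
clock: 20.95
tcp_pos: [0.5917, -0.0312, 0.2327]
orientation: [-0.001, 0.139, 0.99, 0.0]
wrist_force: [0.9, -0.1, 0.3]
finger_gap: 0.0232
```

```bash
python3 to.py .592 -.031 .1876 164;python3 shot.py w6
python3 - <<'E'
from h import *
s=env.read_camera("scene")[:,:,::-1].copy(); d=env.read_camera("side")[:,:,::-1].copy(); w=cv2.imread("pics/w6.png")
cv2.imwrite("pics/i.png",pad(np.vstack([crop(s,250,190,300,240,5.8),crop(d,248,180,298,230,5.8)]),crop(w,230,150,320,260,5.3)))
E
```

```text
clock 20.95 pos [ 0.5917 -0.0312  0.2327] shift [-0.0003  0.0003  0.0451] turn [ 0.02 -0.08 -0.03] gap 0.0232 F [ 0.9 -0.1  0.3]
[ 0.5917 -0.0312  0.2327] psi 163.97 20.95 0.02324812870199095
```

View pics/i.png

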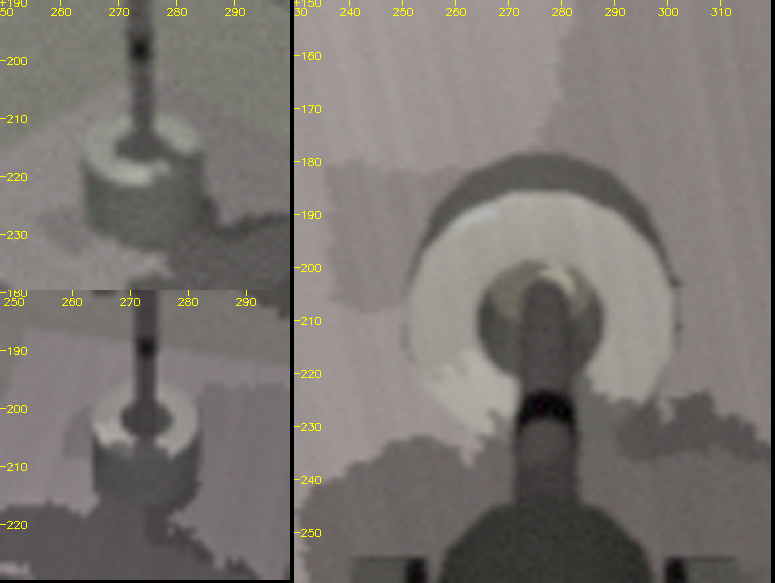

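Run:
```python
from h import *
import pickle
st=pickle.load(open("pics/w6.pkl","rb")); C=cam("wrist",st); p=st["tcp_pos"]
t=np.linspace(0,2*np.pi,73); ci=lambda c,r:np.c_[c[0]+r*np.cos(t),c[1]+r*np.sin(t),0*t+c[2]]
f=lambda P:(lambda q:(((q.min(0)-[230,150]+.5)*5.3).round(0).tolist(),((q.max(0)-[230,150]+.5)*5.3).round(0).tolist()))(proj(C,P))
print("tip",f(ci(p+[0,0,.0074-.135],.004))); print("bore",f(ci([.592,-.031,.12],.01)),"bush",f(ci([.592,-.031,.12],.022)))
print("stem@.12",f(ci([p[0],p[1],.12],.004)), "band@", f(ci([p[0],p[1],p[2]+.0074-.075],.004)))
```

```text
tip ([230.0, 272.0], [278.0, 318.0])
bore ([189.0, 263.0], [316.0, 384.0]) bush ([113.0, 188.0], [392.0, 454.0])
stem@.12 ([229.0, 298.0], [280.0, 347.0]) band@ ([224.0, 401.0], [285.0, 458.0])
```

carry_out(moves=[-1,-0.001,-0.0004,0.0,0,-0.08,0,-1,0,0,0.004,0,0,0,-1,0,0,0.007,0,0,0,-1,0,0,0.007,0,0,0,-1,0,0,0.003,0,0,0])

```text
clock: 21.72
tcp_pos: [0.5934, -0.0321, 0.2117]
orientation: [0.001, 0.14, 0.99, 0.0]
wrist_force: [0.3, -0.5, -0.2]
finger_gap: 0.0228
```

```bash
python3 to.py .5925 -.0318 .1876 164
```

```text
clock 21.73 pos [ 0.5934 -0.0321  0.2117] shift [ 0.001  -0.      0.0241] turn [ 0.03  0.15 -0.04] gap 0.0228 F [ 0.3 -0.5 -0.2]
```

carry_out(moves=[-1,0.0007,0,0.003,0,0.15,0,-1,0,0,0.006,0,0,0,-1,0,0,0.006,0,0,0,-1,0,0,0.003,0,0,0,-1,0,0,0,0,0,0])

```text
clock: 22.35
tcp_pos: [0.5924, -0.0318, 0.1919]
orientation: [-0.0, 0.139, 0.99, 0.0]
wrist_force: [-0.7, -0.5, -1.0]
finger_gap: 0.0227
```

```bash
python3 to.py .5925 -.0318 .1876 164
```

```text
clock 22.35 pos [ 0.5924 -0.0318  0.1919] shift [-0.0001  0.      0.0043] turn [ 0.03 -0.06 -0.04] gap 0.0227 F [-0.7 -0.5 -1. ]
```

carry_out(moves=[-1,0,0,0.003,0,0,0,-1,0,0,0.0015,0,0,0,-1,0,0,0,0,0,0,-1,0,0,0,0,0,0,-1,0,0,0,0,0,0])

```text
clock: 22.98
tcp_pos: [0.5928, -0.0318, 0.1876]
orientation: [0.0, 0.139, 0.99, 0.0]
wrist_force: [-0.3, -0.4, 0.1]
finger_gap: 0.0226
```

```bash
python3 to.py .5925 -.0318 .1876 164;python3 shot.py w7
python3 - <<'E'
from h import *
import pickle
s=env.read_camera("scene")[:,:,::-1].copy(); d=env.read_camera("side")[:,:,::-1].copy(); w=cv2.imread("pics/w7.png")
st=pickle.load(open("pics/w7.pkl","rb")); C=cam("wrist",st); p=st["tcp_pos"]
cv2.imwrite("pics/s7.png",s); cv2.imwrite("pics/d7.png",d)
cv2.imwrite("pics/j.png",pad(np.vstack([crop(s,250,190,300,240,5.8),crop(d,248,180,298,230,5.8)]),crop(w,230,170,320,280,5.3)))
t=np.linspace(0,2*np.pi,73); ci=lambda c,r:np.c_[c[0]+r*np.cos(t),c[1]+r*np.sin(t),0*t+c[2]]
f=lambda P:(lambda q:(((q.min(0)-[230,170]+.5)*5.3+[294,0]).round(0).tolist(),((q.max(0)-[230,170]+.5)*5.3+[294,0]).round(0).tolist()))(proj(C,P))
print("bore",f(ci([.592,-.031,.12],.01)),"bush",f(ci([.592,-.031,.12],.022)))
print("stem@.12",f(ci([p[0],p[1],.12],.004)),f(ci([p[0],p[1],.125],.004)))
E
```

```text
clock 22.98 pos [ 0.5928 -0.0318  0.1876] shift [ 0.0003 -0.      0.    ] turn [ 0.03 -0.   -0.03] gap 0.0226 F [-0.3 -0.4  0.1]
[ 0.5928 -0.0318  0.1876] psi 163.97 22.975 0.022640657760600934
bore ([481.0, 255.0], [633.0, 397.0]) bush ([390.0, 166.0], [725.0, 478.0])
stem@.12 ([519.0, 295.0], [580.0, 351.0]) ([519.0, 309.0], [581.0, 366.0])
```

View pics/j.png

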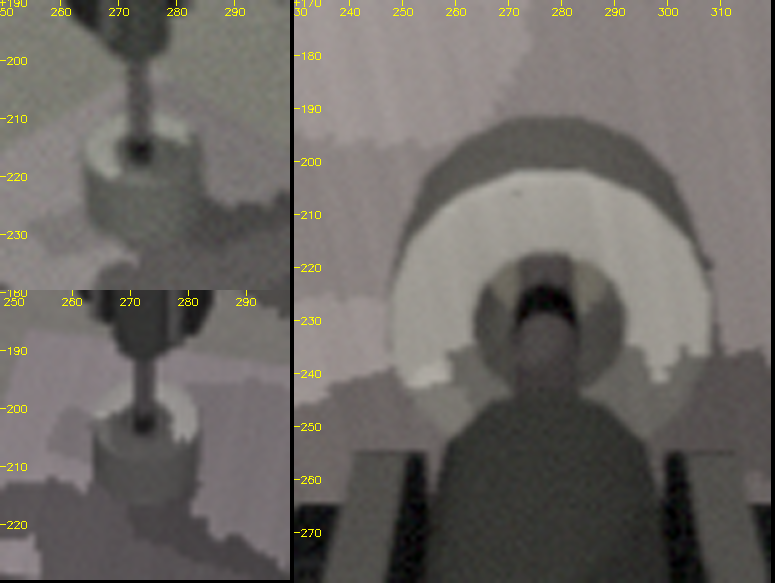

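Run:
```python
from h import *
for n in("scene","side"):
    C=cam(n); o=ray(C,(280,200))[0]
    def near(x,y,z):
        v=o[:2]-[x,y]; v=v/np.linalg.norm(v)*.004; return [x+v[0],y+v[1],z]
    print(n,"w6 band",proj(C,near(.5917,-.0312,.1651)).round(1),"now band",proj(C,near(.5928,-.0318,.12)).round(1),"+5mm",proj(C,near(.5928,-.0318,.125)).round(1))
    t=np.linspace(0,2*np.pi,73); q=proj(C,np.c_[.592+.022*np.cos(t),-.031+.022*np.sin(t),0*t+.12]); print("bush rim px",q.min(0).round(1),q.max(0).round(1))
    q=proj(C,np.c_[.592+.01*np.cos(t),-.031+.01*np.sin(t),0*t+.12]); print("bore px",q.min(0).round(1),q.max(0).round(1))
```

```text
scene w6 band [[274.6 198.5]] now band [[274.7 216.1]] +5mm [[274.6 214.2]]
bush rim px [264.8 208.7] [285.6 221.4]
bore px [270.4 212.1] [279.9 217.8]
side w6 band [[272.5 190.2]] now band [[272.  203.1]] +5mm [[272.  201.7]]
bush rim px [262.8 195. ] [281.8 209.5]
bore px [268.  198.9] [276.6 205.4]
```

carry_out(moves=[-1,0.0004,-0.0003,0.0008,0,0,0,-1,0,0,0,0,0,0,-1,0,0,0,0,0,0,-1,0,0,0,0,0,0,-1,0,0,0,0,0,0])

```text
clock: 23.75
tcp_pos: [0.5923, -0.0321, 0.1868]
orientation: [0.0, 0.139, 0.99, 0.0]
wrist_force: [0.9, 0.8, -1.1]
finger_gap: 0.0226
```

```bash
python3 to.py .5924 -.032 .1868 164
python3 - <<'E'
from workcell import env
print(abs(env.get_state()["qvel"]).max())
E
```

```text
clock 23.75 pos [ 0.5923 -0.0321  0.1868] shift [-0.0001  0.0001 -0.    ] turn [ 0.03 -0.   -0.04] gap 0.0226 F [ 0.9  0.8 -1.1]
0.001344888676120465
```

Run:
```python
from h import *
s=env.read_camera("scene").mean(2); r=s[112:148,190:225]; y,x=np.where(r<40); print("dark block",len(x),x.mean()+190,y.mean()+112, x.min()+190,x.max()+190,y.min()+112,y.max()+112)
e=cv2.imread("pics/e.png")[:392,:364].mean(2); y,x=np.where(e[34:134,70:168]<40); print("before",(x.mean()+70)/2.8+165,(y.mean()+34)/2.8+100,len(x)/7.84)
st=env.get_state(); print(st["tcp_pos"]); env.hand_in()
```

```text
dark block 138 204.8913043478261 131.30434782608697 200 209 122 141
before 205.1448230668414 131.63499344692005 139.03061224489795
[ 0.59225838 -0.03203208  0.1867588 ]
the job is handed in; nothing more can be done
```

I hung the cap by its loop on the stand's hook. I then took the probe out of the rack by its head and lowered it into the bore. The job was handed in at about 24 s with the arm still holding the probe there.

**Cap:** it was still hanging at hand-in. Its black block appeared at the same place in the scene image as when I released it, to within about 0.3 px.

**Centring:** the last wrist picture showed the stem about 0.5 mm off the bore centre. I corrected by about that much and did not take another picture.

**Band height:** all three cameras suggested the band was about 0.7–1.5 mm too high, so I lowered it 0.8 mm. I did not look again afterwards, because my 12 views were used up. The height is probably good to about 1 mm.

**Steadiness and contact:** the joints were almost still (about 0.001 rad/s), the probe was upright to about 0.05°, and the measured wrist force was no more than about 1.5 N. There was no sign of contact in the bore. I did not re-check the dish, tubes, vial and other loose items at the end, but nothing during the moves suggested they were touched.

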